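Tidy the fly-tying bench into its trays

ROBOT

A 6-joint arm with a two-finger parallel gripper is mounted at the origin on the work surface. World frame = base frame: x ahead of the robot, y to its left, z up, the work surface at z = 0. Lengths are in mm, angles in rad, forces in N, time in s.
With the tool pointing down it reaches from about 275 to 1000 mm from the base axis. Payload 8.4 kg.
Tool frame: the origin (TCP) lies on the mounting face of the last link; the fingertips stand 173 mm ahead of it and the grasp point (between the pads) lies 155 mm ahead of it; z points along the fingers, y is the direction in which the jaws open and shut (so a half turn about z gives the same grasp; the last joint's range is limited). The gripper opens to 85 mm and grips with 20 to 120 N. Pads are 22 mm wide; open, the fingers measure 114 mm over their backs; the gripper's body (76 mm by 85 mm) begins 54 mm behind the grasp point. The pads swing forward as they close: fully open they stand 13 mm farther back than shut.
Start: joints at [1.24, 0.353, 1.633, -0, 1.155, -0.002], TCP at [201.816, 591.523, 404.681] pointing down, gripper open.
Joint ranges: [-2.63, 2.63], [-0.92, 2.1], [0.06, 2.66], [-1.3, 4.44], [0, 2.69], [-3.02, 3.02]. Speed limits (rad/s): [2.22, 2.22, 2.79, 3.14, 3.14, 3.14].

INTERFACE

Orientations are given as [roll, pitch, yaw] about the fixed x, y, z axes, in that order (R = Rz(yaw) Ry(pitch) Rx(roll)).
In Python, from rig import r, grab_frame, spotter gives the robot as it stands.
- The arm moves only by the tool apply_moves, never from a script. Its argument "motion" is text: rows parted by semicolons, each of 5 numbers parted by spaces: the opening, from -1 (shut) to 1 (fully open), then the shift along the tool's x, y, z as a fraction of full scale, then the turn about the tool's z as a fraction of full scale. In form: hand x y z twist; .... A call has 1 to 20 rows; each row is the pose to reach, as a shift and turn from the pose commanded when the call began, along the tool's axes at that moment, turning the shorter way round; what a row does not reach only later rows make up. Full scale, the value 1, is 1 m for a shift and pi rad for a turn. A row lasts 1/12 s, in which the tool goes at most 41.7 mm and 7.16 degrees, less where a joint would pass 70% of its speed; a pose out of reach is approached as far as the arm can. A call with a number of a shift or a turn outside -1 to 1 is refused whole. A call with a gripper value outside its range is refused whole. The fingers move at their own pace and stop on an object; "squeeze" is the grip in N (left out, the last holds). Time passes only in rows, so rows that repeat a pose let the fingers close. It gives the time, the measured TCP pose, the force and the opening at its end, in the units of the state.
- r.sense(): the state, without advancing time (a new reading comes with each control period).
- grab_frame(name): name is "scene" or "top"; returns a dict with "img" (384x512x3 uint8, red, green, blue), "fx", "fy", "cx", "cy" (pixels), "R" (3x3) and "t" (3): a world point X has camera coordinates R X + t. Camera axes: x right, y down, z forward; pixel columns grow to the right and rows downward; lengths in mm; the calibration is good to about 2 mm. A picture is of the moment at which its call begins. There is no depth.
- r.sign_off(): hands the job in, once; it reports no verdict.
Trained networks look in the newest picture that a camera, given by its name, has taken for a name from the list of things; names that differ only in an ending like _2 or _b are one class to them, and where a whole thing is asked for, a point or a joint stands for the part that bears it (a point fixed in the world has none). Each returns a list of dicts, best first, with "conf" (0 to 1); they miss things now and then, are a little off and sometimes report something else, mostly with a low value. They report only what shows in the picture. A call takes as long as a camera call.
- spotter.boxes_of(query, camera): "point" ([x, y, z] in mm, in world coordinates, good to about 4 mm: the middle of the surface that is visible of it).
- spotter.place_of(query, camera): "point" ([x, y, z] in mm, in world coordinates, good to about 4 mm: a listed point, or the origin of a listed thing).
The state is a dict: "clock": time; "qpos": joint angles; "qvel": joint speeds; "joint_efforts": joint torques, N m; "eef_pos": TCP position; "tcp_rot": TCP orientation; "contact_force": force on the tool from outside, world axes, zero at the start; "wrist_torque": the same for the moment, N m; "opening": opening from 0.0 (shut) to 1.0 (fully open).
Only numpy, scipy, OpenCV 4.12 (cv2) and the standard library are available. Lean on these libraries where they do the work, as an engineer would, in place of code of your own. Each camera call takes 0.05 s, during which the arm holds its last target.

TASK

Tidy the fly-tying bench: stand the orange and the green thread spool upright in the felt-lined thread tray, and stand the black-capped cement bottle upright in the cork-lined bottle tray, never letting that bottle tip over on the way. Put the two hook boxes in the steel-floored hook tray as one stack: the big white box flat on the tray floor, the small red tin centred on top of it with their long sides parallel. Leave the blue spool and the white-capped bottle standing where they are in their trays.

Things in the scene. Friction and masses are not known exactly. Their poses are not given: they have to be found in the camera images.
- orange_spool_mid (a point): Wooden spool full of orange thread, its top bearing a disc of that colour, a plain cylinder 30 mm across and 36 mm high, standing on its end, loose on the mat. Point: its centre, half-way up; its z axis runs along the spool, up at the start.
- green_spool_mid (a point): Wooden spool full of green thread, its top bearing a disc of that colour, a plain cylinder 30 mm across and 36 mm high, standing on its end, loose on the mat. Point: its centre, half-way up; its z axis runs along the spool, up at the start.
- bottle_mid (a point): Small amber glass bottle of head cement with a BLACK screw cap, paper band round it, standing loose on the mat: 54 mm high, body 32 mm across up to 32 mm high, cap 25 mm across on its top 18 mm. Point: its axis, half-way up (27 mm above its foot); z axis up along the bottle.
- white_box_mid (a point): Big hook box: flat white plastic box, closed, 64 (x) by 44 (y) by 25 mm high, lying flat on the mat. Point: its centre; z up.
- red_tin_mid (a point): Small hook tin: flat metal tin with a red lid, closed, 46 (x) by 34 (y) by 18 mm high, lying flat on the mat. Point: its centre; z up.
- thread_tray: Fixed open wooden tray, one of three alike but for floor and contents: the THREAD tray, lined with green felt; the dark blue spool stands in it. Outside 110 (x) by 170 (y) by 20 mm high; walls and floor 5 mm thick: inside 100 by 160 mm, floor 5 mm above the table. Origin: centre of its underside, on the table; z up. The blue spool stands near its +y end; the rest is empty.
- bottle_tray: Fixed open wooden tray, one of three alike but for floor and contents: the BOTTLE tray, lined with brown cork; the bottle with the white cap stands in it. Outside 110 (x) by 170 (y) by 20 mm high; walls and floor 5 mm thick: inside 100 by 160 mm, floor 5 mm above the table. Origin: centre of its underside, on the table; z up. That bottle stands near its +y end; the rest is empty.
- hook_tray: Fixed open wooden tray, one of three alike but for floor and contents: the HOOK tray, with a bare grey steel floor; empty. Outside 110 (x) by 170 (y) by 20 mm high; walls and floor 5 mm thick: inside 100 by 160 mm, floor 5 mm above the table. Origin: centre of its underside, on the table; z up. 
- blue_spool_mid (a point): Wooden spool full of dark blue thread, its top bearing a disc of that colour, a plain cylinder 30 mm across and 36 mm high, standing on its end in the thread tray already (loose, not fixed). Point: its centre, half-way up; its z axis runs along the spool, up at the start. To be left where it is.
- white_cap_bottle_mid (a point): Amber glass bottle with a WHITE screw cap, same size as the black-capped one, standing loose in the bottle tray already. Point: its axis, half-way up (27 mm above its foot). To be left where it is. (Other hand tools lie on the mat, none over 20 mm high, clear of all to be picked up; beyond the trays stand a 54 mm brass hair stacker and a 36 mm jar.)

How it is judged (in metres and radians):
At the end, for the whole second after the job is handed in: Spools and bottle upright (0.15 rad) on their trays' floors; white box flat on the hook tray floor, red tin flat on it, centres within 10 mm, long sides within 0.25 rad; blue spool and white-capped bottle upright within 15 mm of their start; all at rest (x of orange_spool_mid in the frame of thread_tray between -0.04 and 0.04 m and y of orange_spool_mid in the frame of thread_tray between -0.07 and 0.07 m and z of orange_spool_mid in the frame of thread_tray between 0.019 and 0.029 m and angle between each of orange_spool_mid, green_spool_mid, bottle_mid, blue_spool_mid, white_cap_bottle_mid's own z axis and vertical below 0.15 rad and x of green_spool_mid in the frame of thread_tray between -0.04 and 0.04 m and y of green_spool_mid in the frame of thread_tray between -0.07 and 0.07 m and z of green_spool_mid in the frame of thread_tray between 0.019 and 0.029 m and x of bottle_mid in the frame of bottle_tray between -0.039 and 0.039 m and y of bottle_mid in the frame of bottle_tray between -0.069 and 0.069 m and z of bottle_mid in the frame of bottle_tray between 0.028 and 0.038 m and x of white_box_mid in the frame of hook_tray between -0.04 and 0.04 m and y of white_box_mid in the frame of hook_tray between -0.07 and 0.07 m and z of white_box_mid in the frame of hook_tray between 0.0135 and 0.0235 m and angle between each of white_box_mid, red_tin_mid's own z axis and vertical below 0.1 rad and horizontal distance between red_tin_mid and white_box_mid below 0.01 m and angle between the x axis of red_tin_mid and the x axis of white_box_mid, either way round below 0.25 rad and z of red_tin_mid in the frame of hook_tray between 0.035 and 0.045 m and distance of each of blue_spool_mid, white_cap_bottle_mid from where it was at the start of the episode below 0.015 m and linear speed of each of orange_spool, green_spool, bottle, white_box, red_tin, blue_spool, white_cap_bottle below 0.02 m/s and angular speed of each of orange_spool, green_spool, bottle, white_box, red_tin, blue_spool, white_cap_bottle below 0.2 rad/s); the robot touches nothing.
It fails at once if the black-capped cement bottle is tipped over (more than 0.7 rad from upright) (angle between bottle_mid's own z axis and vertical above 0.7 rad).
It fails at once if the blue spool in the thread tray is knocked over or pushed 30 mm away (angle between blue_spool_mid's own z axis and vertical above 0.7 rad or distance of blue_spool_mid from where it was at the start of the episode above 0.03 m).
It fails at once if the white-capped bottle in the bottle tray is knocked over or pushed 30 mm away (angle between white_cap_bottle_mid's own z axis and vertical above 0.7 rad or distance of white_cap_bottle_mid from where it was at the start of the episode above 0.03 m).
It also fails if it takes over 134 s, if anything falls off the work surface, if the arm or the gripper's body presses on something with over 40 N, if the wrist force passes 120 N, or if a joint passes its speed limit or range.

## Working session

There is one attempt and no reset: what is moved stays moved. The work goes in short steps, Python scripts to look and compute and a tool call to move; the robot and the scene stay as the last step left them, time stands still between calls to the robot, and variables do not carry over. Pictures are saved under pics/ and viewed, and the job is handed in when it is done.

Besides the shell and the picture viewer there is one more tool, called by a JSON object that holds its "name" and its "arguments". apply_moves: Moves the arm, as the interface text tells. Its arguments: {"type":"object","properties":{"motion":{"type":"string"},"squeeze":{"type":"number"}},"required":["motion"]}

```bash
ls; mkdir -p pics; python3 - <<'E'
from rig import r, grab_frame, spotter
import cv2
for n in ["scene","top"]:
    f=grab_frame(n); cv2.imwrite(f"pics/{n}0.png",f["img"][:,:,::-1]); print(n,f["fx"],f["fy"],f["cx"],f["cy"],f["R"],f["t"])
for q in ["orange_spool_mid","green_spool_mid","bottle_mid","white_box_mid","red_tin_mid","thread_tray","bottle_tray","hook_tray","blue_spool_mid","white_cap_bottle_mid"]:
    for n in ["top","scene"]:
        print(q,n,[(d["conf"],[round(float(v)) for v in d["point"]]) for d in spotter.place_of(q,n)][:3])
print(r.sense())
E
```

```text
pics
scene 466.8102540953336 466.8102540953336 260.66164941790237 189.01212143135726 [[ 0.04251506  0.99899966 -0.01386152]
 [ 0.66141326 -0.03854129 -0.74903075]
 [-0.74881571  0.0226769  -0.66239021]] [-8.62281822e-01 -2.76249258e+02  1.41266654e+03]
top 424.11527401378856 424.11527401378856 257.694229062824 186.95895540562012 [[-0.01609958 -0.99985849 -0.00487949]
 [-0.99256956  0.0165705  -0.12054499]
 [ 0.12060878  0.00290251 -0.99269587]] [  7.78166202 480.13810011 936.00290722]
orange_spool_mid top [(0.49, [355, 292, 18])]
orange_spool_mid scene [(0.46, [356, 289, 20])]
green_spool_mid top [(0.75, [572, 248, 2]), (0.58, [400, 139, 16])]
green_spool_mid scene [(0.48, [401, 146, 16])]
bottle_mid top [(0.55, [373, -297, 24])]
bottle_mid scene [(0.6, [370, -299, 24])]
white_box_mid top [(0.97, [411, -174, 16]), (0.74, [574, -258, 0]), (0.39, [399, 139, 16])]
white_box_mid scene [(0.87, [405, -173, 14])]
red_tin_mid top [(0.79, [438, -12, 10])]
red_tin_mid scene [(0.61, [439, -9, 8])]
thread_tray top [(0.73, [570, 248, 2]), (0.31, [355, 289, 16])]
thread_tray scene [(0.91, [574, 24
[... 476 characters left out ...]
4, 32])]
{'clock': 1.1, 'qpos': array([ 1.23955035e+00,  3.53017795e-01,  1.63340587e+00, -1.06881364e-05,
        1.15514505e+00, -2.42394700e-03]), 'qvel': array([ 1.40670932e-03,  1.54352048e-05, -1.72848698e-04, -7.31053721e-04,
        1.09613974e-03,  8.38067366e-04]), 'joint_efforts': array([-1.08090153e-03, -6.05175376e+01, -3.42452288e+01, -1.00194227e-04,
        1.14146504e-03,  1.56787206e-05]), 'eef_pos': array([201.84999905, 591.52095096, 404.66733084]), 'tcp_rot': array([3.14156873e+00, 9.83619030e-06, 2.81277494e+00]), 'contact_force': array([ 0.98016979, -0.16779285, -0.21727989]), 'wrist_torque': array([-0.02254181,  0.03423871,  0.01731947]), 'opening': 1.0005617569721443}
```

View pics/top0.png

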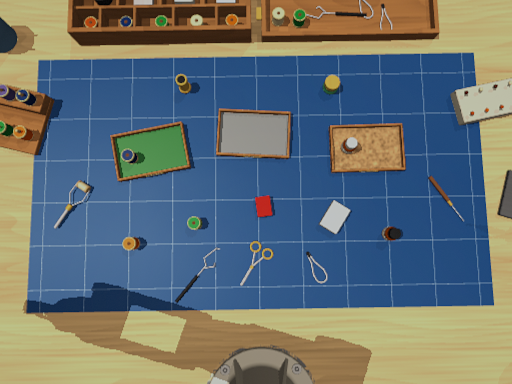

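View pics/scene0.png

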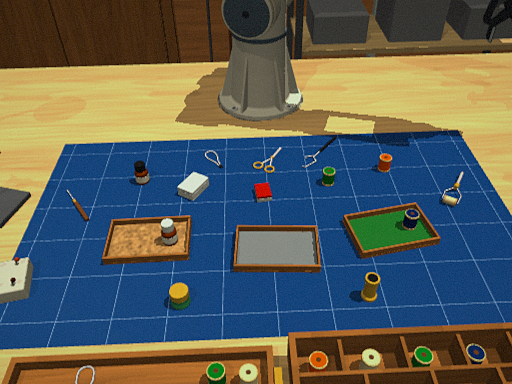

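```bash
cat > h.py <<'E'
from rig import r, grab_frame, spotter
import cv2, numpy as np
def ray(f,u,v,z):
    d=np.array([(u-f["cx"])/f["fx"],(v-f["cy"])/f["fy"],1.0]); R=np.array(f["R"]);t=np.array(f["t"])
    o=-R.T@t; d=R.T@d; return o+d*(z-o[2])/d[2]
def proj(f,X):
    c=np.array(f["R"])@np.array(X,float)+np.array(f["t"]); return np.array([f["fx"]*c[0]/c[2]+f["cx"],f["fy"]*c[1]/c[2]+f["cy"]])
def crop(f,X,w,name,marks=()):
    u,v=proj(f,X).astype(int); s=400//w
    x0=max(u-w//2,0);y0=max(v-w//2,0)
    im=f["img"][y0:y0+w,x0:x0+w,::-1].copy(); im=cv2.resize(im,None,fx=s,fy=s,interpolation=cv2.INTER_CUBIC)
    for m in marks:
        p=[proj(f,q) for q in m]; p=np.array([[(a-x0+.5)*s,(b-y0+.5)*s] for a,b in p],int)
        cv2.polylines(im,[p],True,(255,0,255),1)
    return im
def rect(c,yaw,lx,ly,z):
    C,S=np.cos(yaw),np.sin(yaw)
    return [[c[0]+C*a*lx/2-S*b*ly/2,c[1]+S*a*lx/2+C*b*ly/2,z] for a,b in((1,1),(-1,1),(-1,-1),(1,-1))]
def circ(c,rad,z): return [[c[0]+rad*np.cos(a),c[1]+rad*np.sin(a),z] for a in np.linspace(0,2*np.pi,30)[:-1]]
E
python3 - <<'E'
from h import *
F={n:grab_frame(n) for n in("top","scene")}
def comp(mask,near,name=""):
    n,l,s,c=cv2.connectedComponentsWithStats(mask.astype(np.uint8))
    k=min((i for i in range(1,n) if s[i,4]>8),key=lambda i:np.hypot(*(c[i]-near))); return l==k
def hsv(f): return cv2.cvtColor(f["img"],cv2.COLOR_RGB2HSV)
for n,f in F.items():
    H=hsv(f);h,s,v=[H[...,i].astype(int) for i in range(3)]
    items={"red":(((h<6)|(h>174))&(s>150)&(v>90),[438,-11,18],18),"white":((s<60)&(v>185),[408,-174,25],25),
     "orange":((h>5)&(h<16)&(s>180)&(v>150),[355,290,36],36),"green":((h>45)&(h<75)&(s>150)&(v>60),[400,143,36],36)}
    for k,(m,X,z) in items.items():
        m=comp(m,proj(f,X)); ys,xs=np.nonzero(m)
        P=np.array([ray(f,a,b,z)[:2] for a,b in zip(xs,ys)],np.float32)
        (cx,cy),(w,hh),a=cv2.minAreaRect(P)
        print(n,k,len(P),"mean",P.mean(0).round(1),"rect",round(cx,1),round(cy,1),round(w,1),round(hh,1),round(a,1))
ims=[]
B=dict(w=([408,-174],0))
for n,f in F.items():
    row=[crop(f,X,40,"") for X in([438,-11,18],[408,-174,25],[372,-298,54],[355,290,36],[400,143,36])]
    ims.append(np.hstack([cv2.resize(i,(160,160)) for i in row]))
cv2.imwrite("pics/crops.png",np.vstack(ims))
E
```

```text
top red 292 mean [437.5 -11.9] rect 437.6 -12.0 45.4 33.3 7.2
top white 497 mean [ 410.  -173.2] rect 410.1 -173.1 41.5 61.0 57.1
top orange 23 mean [615.7 546.1] rect 617.8 546.9 12.1 18.7 34.5
top green 53 mean [401.7 144.6] rect 401.7 144.8 19.2 18.8 44.6
scene red 197 mean [439.9 -13.5] rect 439.5 -13.5 46.4 32.9 7.4
scene white 323 mean [ 410.6 -174.9] rect 410.1 -174.3 43.4 63.1 58.1
scene orange 44 mean [357.3 288.1] rect 356.3 288.3 22.3 19.8 86.5
scene green 46 mean [401.  143.3] rect 401.3 143.3 21.7 18.5 86.6
```

View pics/crops.png

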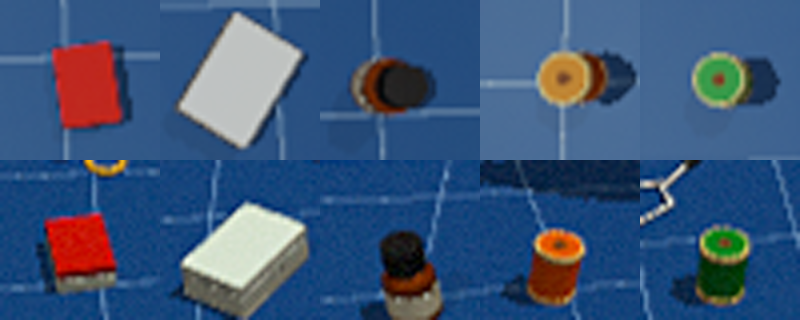

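```bash
cat > ov.py <<'E'
from h import *
d=np.deg2rad
T=dict(thread=([572,248],d(8.5)),hook=([607,12],d(-1.)),bottle=([573,-258],d(1.5)))
def main(name):
    F={n:grab_frame(n) for n in("top","scene")}
    rows=[]
    for n,f in F.items():
        H=f["img"]
        row=[]
        for k,(c,y) in T.items():
            i=crop(f,[*c,20],100,"",[rect(c,y,110,170,20),rect(c,y,100,160,20)]+([circ([556,295.5],15,41),circ([556,295.5],15,5)] if k=="thread" else [])+([circ([575,-208],12.5,59),circ([575,-208],16,5)] if k=="bottle" else []))
            row.append(cv2.resize(i,(266,266)))
        rows.append(np.hstack(row))
    cv2.imwrite(f"pics/{name}_tr.png",np.vstack(rows))
    rows=[]
    M=[([438.5,-12.7,18],[rect([438.5,-12.7],d(7.3),46,34,18)]),([410,-174,25],[rect([410,-174],d(-32.5),64,44,25)]),
       ([371,-298,54],[circ([371,-298],12.5,54),circ([371,-298],16,0)]),([356,289,36],[circ([356,289],15,36),circ([356,289],15,0)]),([401.3,143.8,36],[circ([401.3,143.8],15,36),circ([401.3,143.8],15,0)])]
    for n,f in F.items():
        rows.append(np.hstack([cv2.resize(crop(f,X,40,"",m),(160,160)) for X,m in M]))
    cv2.imwrite(f"pics/{name}_ob.png",np.vstack(rows))
import sys; main(sys.argv[1])
E
python3 ov.py a
```

```text
(no output)
```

View pics/a_tr.png

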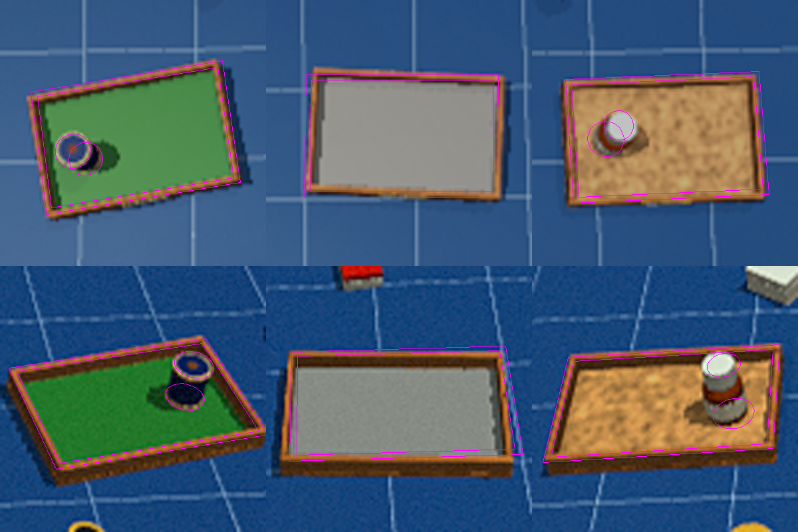

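View pics/a_ob.png

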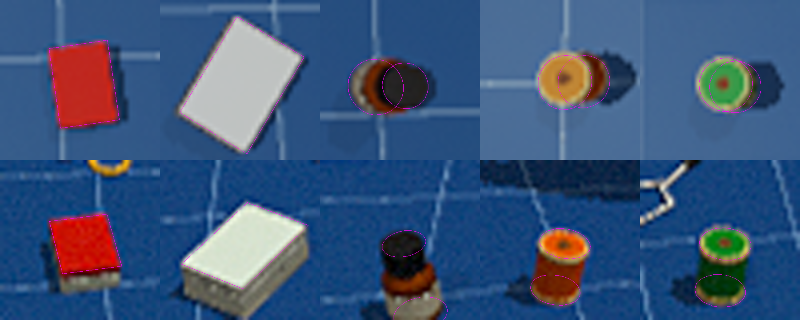

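```bash
cat > to.py <<'E'
# usage: to.py x y zgrasp phi_deg ; prints fractions from present pose
import sys
from h import r,np
s=r.sense(); p=np.array(s["eef_pos"]); ro,pi_,yaw=s["tcp_rot"]
print("t",round(s["clock"],2),"tcp",p.round(1),"rot",np.round(s["tcp_rot"],4),"open",round(s["opening"]*85,1),"F",np.round(s["contact_force"],1),"q",np.round(s["qpos"],2))
tx=np.array([np.cos(yaw),np.sin(yaw)]);ty=np.array([np.sin(yaw),-np.cos(yaw)])
print("jaw deg",round(np.rad2deg(yaw)-90,2),"grasp z",round(p[2]-155,1))
a=[float(v) for v in sys.argv[1:]]
for i in range(0,len(a),4):
    x,y,z,ph=a[i:i+4]; d=np.array([x,y])-p[:2]
    dy=np.rad2deg(yaw)-90-ph; dy=(dy+90)%180-90
    print("x %.4f y %.4f z %.4f twist %.4f"%(d@tx/1000,d@ty/1000,(p[2]-155-z)/1000,dy/180), "rows>=",round(np.hypot(*d)/41.7,1))
E
python3 to.py 356 289 105 90 356 289 22 90
```

```text
t 1.3 tcp [201.8 591.5 404.7] rot [3.1415 0.     2.8128] open 84.8 F [-0.6 -0.7  0.4] q [ 1.24  0.35  1.63 -0.    1.16 -0.  ]
jaw deg 71.16 grasp z 249.7
x -0.2436 y -0.2365 z 0.1447 twist -0.1047 rows>= 8.1
x -0.2436 y -0.2365 z 0.2277 twist -0.1047 rows>= 8.1
```

{"name": "apply_moves", "arguments": {"motion": "0.3 -0.03 -0.03 0.02 -0.02; 0.3 -0.06 -0.06 0.04 -0.04; 0.3 -0.09 -0.09 0.06 -0.06; 0.3 -0.12 -0.12 0.08 -0.08; 0.3 -0.15 -0.15 0.1 -0.1047; 0.3 -0.18 -0.175 0.12 -0.1047; 0.3 -0.21 -0.205 0.14 -0.1047; 0.3 -0.235 -0.228 0.1447 -0.1047; 0.3 -0.2436 -0.2365 0.1447 -0.1047; 0.3 -0.2436 -0.2365 0.1447 -0.1047", "squeeze": 30}}

```text
clock: 2.13
eef_pos: [357.1, 284.3, 258.5]
tcp_rot: [-3.138, -0.002, 3.139]
contact_force: [-0.6, -0.5, -0.7]
opening: 0.65
```

```bash
python3 to.py 356 289 22 90; python3 - <<'E'
from h import *
ims=[cv2.resize(crop(grab_frame(n),[356,289,36],100,""),(400,400)) for n in("top","scene")]
cv2.imwrite("pics/b.png",np.hstack(ims))
E
```

```text
t 2.13 tcp [357.1 284.3 258.5] rot [-3.1383e+00 -2.4000e-03  3.1385e+00] open 55.3 F [-0.6 -0.5 -0.7] q [ 0.67  0.31  2.11 -0.    0.73 -0.9 ]
jaw deg 89.82 grasp z 103.5
x 0.0011 y 0.0047 z 0.0815 twist -0.0010 rows>= 0.1
```

View pics/b.png

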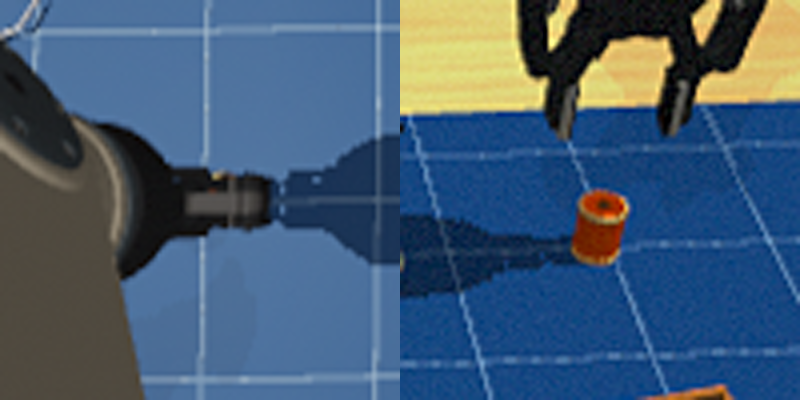

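{"name": "apply_moves", "arguments": {"motion": "0.3 0 0 0.02 0; 0.3 0 0 0.045 0; 0.3 0 0 0.07 0; 0.3 0 0 0.083 0; 0.3 0 0 0.083 0; 0.3 0 0 0.083 0; 0 0 0 0.083 0; -0.2 0 0 0.083 0; -0.4 0 0 0.083 0; -0.6 0 0 0.083 0; -0.6 0 0 0.083 0; -0.6 0 0 0.083 0; -0.6 0 0 0.083 0; -0.6 0 0 0.083 0", "squeeze": 30}}

```text
clock: 3.4
eef_pos: [356.4, 289.6, 178.2]
tcp_rot: [3.14, 0.002, 3.141]
contact_force: [-2.4, 1.5, 5.5]
opening: 0.346
```

```bash
python3 to.py 356 289 90 90 580 212 95 98.5 580 212 27 98.5
```

```text
t 3.4 tcp [356.4 289.6 178.2] rot [3.1397e+00 1.8000e-03 3.1414e+00] open 29.4 F [-2.4  1.5  5.5] q [ 0.68  0.47  2.14  0.    0.54 -0.89]
jaw deg 89.99 grasp z 23.2
x 0.0004 y -0.0006 z -0.0668 twist -0.0000 rows>= 0.0
x -0.2236 y -0.0776 z -0.0718 twist -0.0473 rows>= 5.7
x -0.2236 y -0.0776 z -0.0038 twist -0.0473 rows>= 5.7
```

{"name": "apply_moves", "arguments": {"motion": "-0.6 0 0 -0.02 0; -0.6 0 0 -0.045 0; -0.6 -0.01 0 -0.07 0.02; -0.6 -0.03 -0.01 -0.075 0.06; -0.6 -0.055 -0.02 -0.075 0.1; -0.6 -0.08 -0.03 -0.075 0.14; -0.6 -0.105 -0.04 -0.075 0.18; -0.6 -0.13 -0.05 -0.075 0.22; -0.6 -0.155 -0.06 -0.075 0.26; -0.6 -0.18 -0.07 -0.075 0.3; -0.6 -0.2 -0.08 -0.075 0.34; -0.6 -0.215 -0.084 -0.075 0.38; -0.6 -0.2227 -0.0855 -0.075 0.41; -0.6 -0.2227 -0.0855 -0.075 0.44; -0.6 -0.2227 -0.0855 -0.06 0.4528; -0.6 -0.2227 -0.0855 -0.04 0.4528; -0.6 -0.2227 -0.0855 -0.02 0.4528; -0.6 -0.2227 -0.0855 -0.01 0.4528; -0.6 -0.2227 -0.0855 -0.01 0.4528; -0.6 -0.2227 -0.0855 -0.01 0.4528"}}

```text
clock: 5.07
eef_pos: [578.8, 203.6, 187.4]
tcp_rot: [-3.141, 0.0, 1.719]
contact_force: [0.2, 0.5, -1.0]
opening: 0.338
```

```bash
python3 to.py 578.7 203.5 27.5 8.5; python3 - <<'E'
from h import *
ims=[cv2.resize(crop(grab_frame(n),[579,203,36],100,""),(400,400)) for n in("top","scene")]
cv2.imwrite("pics/c.png",np.hstack(ims))
E
```

```text
t 5.07 tcp [578.8 203.6 187.4] rot [-3.1414  0.      1.7192] open 28.7 F [ 0.2  0.5 -1. ] q [0.34 0.61 1.8  0.   0.74 0.19]
jaw deg 8.5 grasp z 32.4
x -0.0001 y -0.0001 z 0.0049 twist 0.0000 rows>= 0.0
```

View pics/c.png

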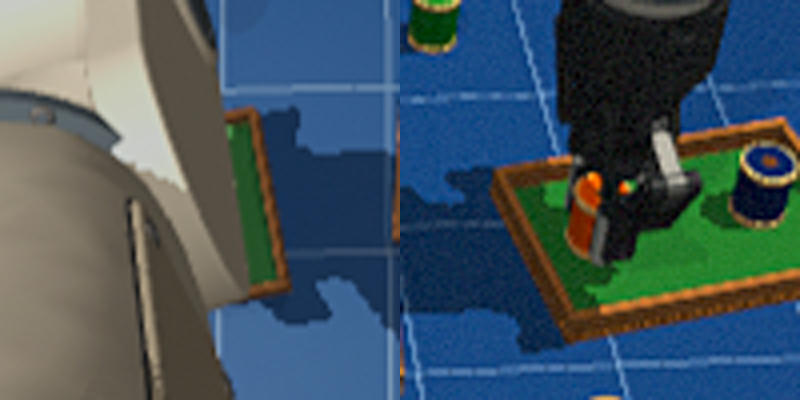

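{"name": "apply_moves", "arguments": {"motion": "-0.6 0 0 0.0045 0; -0.6 0 0 0.0045 0; -0.3 0 0 0.0045 0; -0.2 0 0 0.0045 0; 0 0 0 0.0045 0; 0.1 0 0 0.0045 0; 0.1 0 0 0.0045 0; 0.1 0 0 0.0045 0; 0.1 0 0 -0.015 0; 0.1 0 0 -0.04 0; 0.1 0 0 -0.073 0; 0.2 -0.005 -0.03 -0.073 0; 0.2 -0.011 -0.06 -0.073 0; 0.3 -0.016 -0.09 -0.073 0; 0.3 -0.022 -0.12 -0.073 0; 0.3 -0.027 -0.15 -0.073 0; 0.3 -0.0315 -0.175 -0.073 0; 0.3 -0.0328 -0.1843 -0.073 0; 0.3 -0.0328 -0.1843 -0.073 0; 0.3 -0.0328 -0.1843 -0.073 0"}}

```text
clock: 6.83
eef_pos: [402.3, 144.2, 260.5]
tcp_rot: [3.14, -0.0, 1.719]
contact_force: [0.3, -0.9, -0.4]
opening: 0.651
```

```bash
python3 to.py 401.3 143.8 22 8.5; python3 - <<'E'
from h import *
ims=[cv2.resize(crop(grab_frame(n),[520,203,36],100,""),(400,400)) for n in("top","scene")]
cv2.imwrite("pics/d.png",np.hstack(ims))
E
```

```text
t 6.83 tcp [402.3 144.2 260.5] rot [ 3.1396e+00 -4.0000e-04  1.7192e+00] open 55.4 F [ 0.3 -0.9 -0.4] q [ 0.34  0.26  2.17 -0.    0.71  0.19]
jaw deg 8.5 grasp z 105.5
x -0.0003 y -0.0010 z 0.0835 twist 0.0000 rows>= 0.0
```

View pics/d.png

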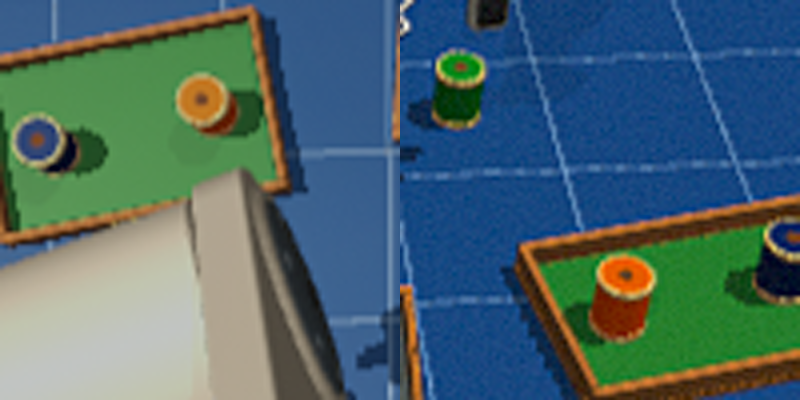

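{"name": "apply_moves", "arguments": {"motion": "0.3 0 0 0.02 0; 0.3 0 0 0.045 0; 0.3 0 0 0.07 0; 0.3 0 0 0.083 0; 0.3 0 0 0.083 0; 0.3 0 0 0.083 0; 0 0 0 0.083 0; -0.2 0 0 0.083 0; -0.4 0 0 0.083 0; -0.6 0 0 0.083 0; -0.6 0 0 0.083 0; -0.6 0 0 0.083 0; -0.6 0 0 0.083 0; -0.6 0 0 0.06 0; -0.6 0 0 0.035 0; -0.6 0 0 0.01 0; -0.6 0 0 -0.01 0; -0.6 0 0 -0.01 0"}}

```text
clock: 8.43
eef_pos: [402.5, 144.3, 273.7]
tcp_rot: [3.135, -0.001, 1.719]
contact_force: [0.9, 0.4, -0.2]
opening: 0.346
```

```bash
python3 to.py 572.7 243 115 8.5 572.7 243 27.5 8.5
```

```text
t 8.43 tcp [402.5 144.3 273.7] rot [ 3.1352e+00 -1.2000e-03  1.7192e+00] open 29.4 F [ 0.9  0.4 -0.2] q [ 0.34  0.24  2.16 -0.    0.74  0.19]
jaw deg 8.5 grasp z 118.7
x 0.0725 y 0.1829 z 0.0037 twist 0.0000 rows>= 4.7
x 0.0725 y 0.1829 z 0.0912 twist 0.0000 rows>= 4.7
```

{"name": "apply_moves", "arguments": {"motion": "-0.6 0.007 0.02 0 0; -0.6 0.018 0.045 0 0; -0.6 0.03 0.075 0 0; -0.6 0.042 0.105 0 0; -0.6 0.054 0.135 0 0; -0.6 0.064 0.16 0 0; -0.6 0.07 0.178 0 0; -0.6 0.0728 0.1842 0 0; -0.6 0.0728 0.1842 0.025 0; -0.6 0.0728 0.1842 0.05 0; -0.6 0.0728 0.1842 0.07 0; -0.6 0.0728 0.1842 0.082 0; -0.6 0.0728 0.1842 0.0875 0; -0.6 0.0728 0.1842 0.0875 0; -0.6 0.0728 0.1842 0.0875 0; -0.3 0.0728 0.1842 0.0875 0; -0.2 0.0728 0.1842 0.0875 0; 0 0.0728 0.1842 0.0875 0; 0.1 0.0728 0.1842 0.0875 0; 0.1 0.0728 0.1842 0.0875 0"}}

```text
clock: 10.1
eef_pos: [572.8, 243.1, 182.7]
tcp_rot: [3.141, -0.0, 1.719]
contact_force: [0.5, -0.3, 0.9]
opening: 0.55
```

```bash
python3 to.py 572.7 243 105 8.5 410 -174 105 57.5
```

```text
t 10.1 tcp [572.8 243.1 182.7] rot [ 3.1412e+00 -1.0000e-04  1.7192e+00] open 46.8 F [ 0.5 -0.3  0.9] q [0.4  0.62 1.78 0.   0.74 0.25]
jaw deg 8.5 grasp z 27.7
x -0.0001 y -0.0001 z -0.0773 twist 0.0000 rows>= 0.0
x -0.3885 y -0.2226 z -0.0773 twist -0.2722 rows>= 10.7
```

{"name": "apply_moves", "arguments": {"motion": "0.1 0 0 -0.02 0; 0.1 0 0 -0.045 0; 0.1 0 0 -0.0775 0; 0.3 -0.03 -0.017 -0.0775 -0.03; 0.3 -0.065 -0.037 -0.0775 -0.06; 0.6 -0.1 -0.057 -0.0775 -0.09; 0.6 -0.135 -0.077 -0.0775 -0.12; 0.6 -0.17 -0.097 -0.0775 -0.15; 0.6 -0.205 -0.117 -0.0775 -0.18; 0.6 -0.24 -0.137 -0.0775 -0.21; 0.6 -0.275 -0.157 -0.0775 -0.24; 0.6 -0.31 -0.177 -0.0775 -0.2722; 0.6 -0.345 -0.197 -0.0775 -0.2722; 0.6 -0.375 -0.215 -0.0775 -0.2722; 0.6 -0.3884 -0.2225 -0.0775 -0.2722; 0.6 -0.3884 -0.2225 -0.0775 -0.2722; 0.6 -0.3884 -0.2225 -0.0775 -0.2722"}}

```text
clock: 11.52
eef_pos: [409.9, -174.5, 260.1]
tcp_rot: [3.141, 0.0, 2.572]
contact_force: [1.8, -0.6, 0.1]
opening: 0.805
```

```bash
python3 to.py 410 -174 21 57.5; python3 - <<'E'
from h import *
ims=[cv2.resize(crop(grab_frame(n),X,100,""),(400,400)) for n,X in(("top",[550,240,20]),("scene",[420,-174,20]))]
cv2.imwrite("pics/e.png",np.hstack(ims))
E
```

```text
t 11.52 tcp [ 409.9 -174.5  260.1] rot [3.1413e+00 3.0000e-04 2.5717e+00] open 68.4 F [ 1.8 -0.6  0.1] q [-0.41  0.29  2.13  0.    0.72 -1.41]
jaw deg 57.35 grasp z 105.1
x 0.0002 y 0.0004 z 0.0841 twist -0.0008 rows>= 0.0
```

View pics/e.png

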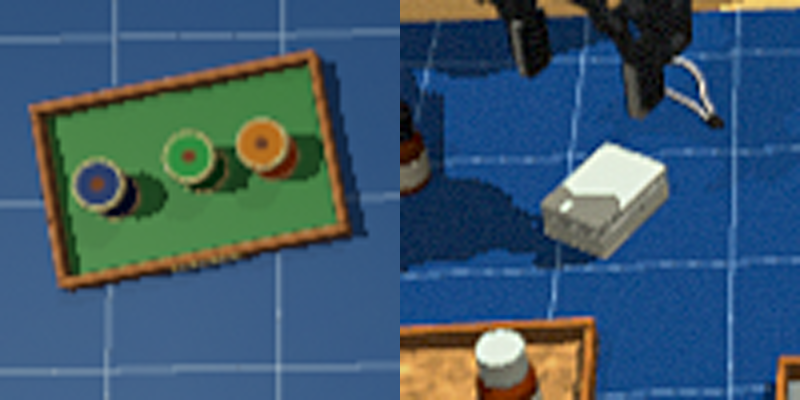

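{"name": "apply_moves", "arguments": {"motion": "0.6 0 0 0.02 0; 0.6 0 0 0.045 0; 0.6 0 0 0.07 0; 0.6 0 0 0.085 0; 0.6 0 0 0.085 0; 0.6 0 0 0.085 0; 0.4 0 0 0.085 0; 0.2 0 0 0.085 0; 0 0 0 0.085 0; -0.3 0 0 0.085 0; -0.3 0 0 0.085 0; -0.3 0 0 0.085 0; -0.3 0 0 0.085 0; -0.3 0 0 0.085 0; -0.3 0 0 0.06 0; -0.3 0 0 0.035 0; -0.3 0 0 0.01 0; -0.3 0 0 -0.005 0; -0.3 0 0 -0.005 0; -0.3 0 0 -0.005 0", "squeeze": 40}}

```text
clock: 13.28
eef_pos: [410.4, -174.1, 266.2]
tcp_rot: [3.141, 0.003, 2.574]
contact_force: [-0.7, 0.3, -1.5]
opening: 0.505
```

```bash
python3 to.py 607 9 110 88.5 607 9 25 88.5; python3 - <<'E'
from h import *
ims=[cv2.resize(crop(grab_frame(n),X,100,""),(400,400)) for n,X in(("top",[607,9,20]),("scene",[410,-174,70]))]
cv2.imwrite("pics/f.png",np.hstack(ims))
E
```

```text
t 13.28 tcp [ 410.4 -174.1  266.2] rot [3.1411 0.0033 2.5742] open 42.9 F [-0.7  0.3 -1.5] q [-0.4   0.28  2.13 -0.    0.74 -1.41]
jaw deg 57.49 grasp z 111.2
x -0.0674 y 0.2601 z 0.0012 twist -0.1723 rows>= 6.4
x -0.0674 y 0.2601 z 0.0862 twist -0.1723 rows>= 6.4
```

View pics/f.png

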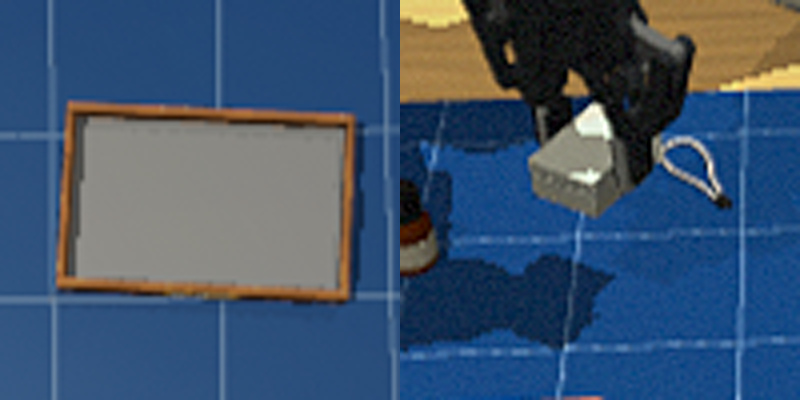

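{"name": "apply_moves", "arguments": {"motion": "-0.3 -0.005 0.02 0 -0.01; -0.3 -0.012 0.045 0 -0.03; -0.3 -0.019 0.073 0 -0.06; -0.3 -0.027 0.103 0 -0.09; -0.3 -0.035 0.133 0 -0.12; -0.3 -0.043 0.163 0 -0.15; -0.3 -0.051 0.193 0 -0.1639; -0.3 -0.058 0.223 0 -0.1639; -0.3 -0.065 0.248 0 -0.1639; -0.3 -0.0678 0.2602 0 -0.1639; -0.3 -0.0678 0.2602 0.02 -0.1639; -0.3 -0.0678 0.2602 0.045 -0.1639; -0.3 -0.0678 0.2602 0.065 -0.1639; -0.3 -0.0678 0.2602 0.075 -0.1639; -0.3 -0.0678 0.2602 0.08 -0.1639; -0.3 -0.0678 0.2602 0.083 -0.1639; -0.3 -0.0678 0.2602 0.0845 -0.1639; -0.3 -0.0678 0.2602 0.0845 -0.1639; -0.3 -0.0678 0.2602 0.0845 -0.1639"}}

```text
clock: 14.97
eef_pos: [607.4, 8.9, 181.5]
tcp_rot: [3.142, 0.002, 3.089]
contact_force: [0.3, -0.4, -0.0]
opening: 0.509
```

```bash
python3 to.py 607 9 110 87; python3 - <<'E'
from h import *
ims=[cv2.resize(crop(grab_frame(n),X,100,""),(400,400)) for n,X in(("top",[607,9,20]),("scene",[607,9,30]))]
cv2.imwrite("pics/g.png",np.hstack(ims))
E
```

```text
t 14.97 tcp [607.4   8.9 181.5] rot [3.1415e+00 1.5000e-03 3.0890e+00] open 43.3 F [ 0.3 -0.4 -0. ] q [ 0.01  0.61  1.81 -0.    0.72 -1.51]
jaw deg 86.98 grasp z 26.5
x 0.0005 y 0.0001 z -0.0835 twist -0.0001 rows>= 0.0
```

View pics/g.png

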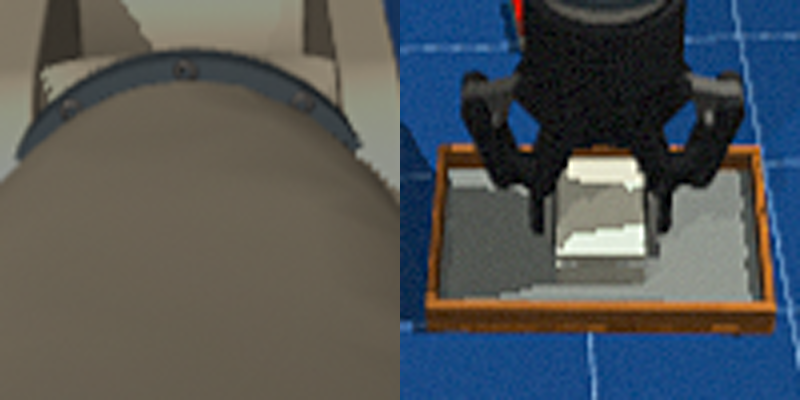

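{"name": "apply_moves", "arguments": {"motion": "-0.3 0 0 0.0005 0; -0.3 0 0 0.0005 0; 0.1 0 0 0.0005 0; 0.2 0 0 0.0005 0; 0.3 0 0 0.0005 0; 0.3 0 0 0.0005 0; 0.3 0 0 0.0005 0; 0.3 0 0 -0.02 0; 0.3 0 0 -0.05 0; 0.3 0 0 -0.08 0; 0.3 0.03 -0.005 -0.08 -0.02; 0.3 0.06 -0.01 -0.08 -0.04; 0.3 0.09 -0.016 -0.08 -0.0572; 0.3 0.12 -0.022 -0.08 -0.0572; 0.3 0.15 -0.0275 -0.08 -0.0572; 0.3 0.1671 -0.0305 -0.08 -0.0572; 0.3 0.1671 -0.0305 -0.08 -0.0572; 0.3 0.1671 -0.0305 -0.08 -0.0572; 0.3 0.1671 -0.0305 -0.08 -0.0572"}}

```text
clock: 16.65
eef_pos: [439.7, -12.6, 260.9]
tcp_rot: [-3.141, 0.002, -3.014]
contact_force: [1.0, 0.1, 0.5]
opening: 0.648
```

```bash
python3 to.py 438.5 -12.7 19 97.3; python3 - <<'E'
from h import *
ims=[cv2.resize(crop(grab_frame(n),X,80,"",[rect([607,9],np.deg2rad(-3),64,44,30)] if n=="scene" else [rect([607,9],np.deg2rad(-3),64,44,30)]),(400,400)) for n,X in(("top",[607,9,20]),("scene",[607,9,30]))]
cv2.imwrite("pics/i.png",np.hstack(ims))
E
```

```text
t 16.65 tcp [439.7 -12.6 260.9] rot [-3.1413e+00  1.8000e-03 -3.0143e+00] open 55.1 F [1.  0.1 0.5] q [-0.03  0.28  2.14  0.    0.72 -1.73]
jaw deg -262.71 grasp z 105.9
x 0.0012 y 0.0001 z 0.0869 twist -0.0000 rows>= 0.0
```

View pics/i.png

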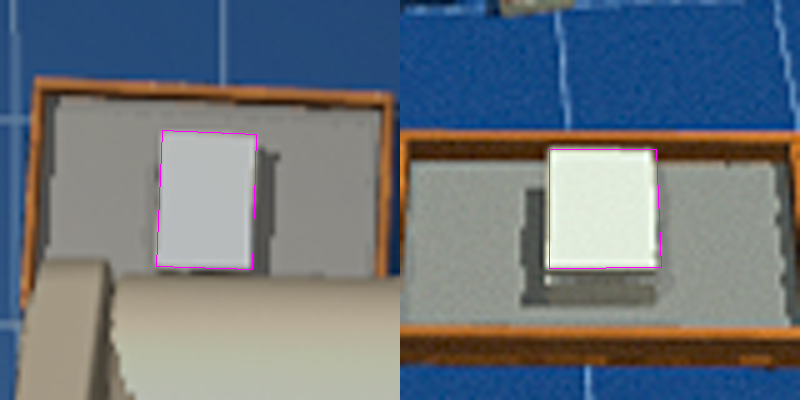

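{"name": "apply_moves", "arguments": {"motion": "0.3 0 0 0.02 0; 0.3 0 0 0.045 0; 0.3 0 0 0.07 0; 0.3 0 0 0.08 0; 0.3 0 0 0.0865 0; 0.3 0 0 0.0865 0; 0.2 0 0 0.0865 0; 0 0 0 0.0865 0; -0.3 0 0 0.0865 0; -0.5 0 0 0.0865 0; -0.5 0 0 0.0865 0; -0.5 0 0 0.0865 0; -0.5 0 0 0.0865 0; -0.5 0 0 0.0865 0; -0.5 0 0 0.06 0; -0.5 0 0 0.035 0; -0.5 0 0 0.01 0; -0.5 0 0 -0.0045 0; -0.5 0 0 -0.0045 0; -0.5 0 0 -0.0045 0", "squeeze": 35}}

```text
clock: 18.42
eef_pos: [438.9, -12.6, 266.1]
tcp_rot: [-3.141, 0.003, -3.014]
contact_force: [-0.4, -0.6, -1.1]
opening: 0.389
```

```bash
python3 to.py 607 9 110 87 607 9 49.5 87; python3 - <<'E'
from h import *
ims=[cv2.resize(crop(grab_frame(n),X,80,"",[rect([438.5,-12.7],np.deg2rad(7.3),46,34,108)]),(400,400)) for n,X in(("top",[500,-12,100]),("scene",[438,-12,100]))]
cv2.imwrite("pics/j.png",np.hstack(ims))
E
```

```text
t 18.42 tcp [438.9 -12.6 266.1] rot [-3.1411e+00  3.0000e-03 -3.0143e+00] open 33.0 F [-0.4 -0.6 -1.1] q [-0.03  0.27  2.14 -0.    0.73 -1.73]
jaw deg -262.7 grasp z 111.1
x -0.1695 y 0.0001 z 0.0011 twist 0.0572 rows>= 4.1
x -0.1695 y 0.0001 z 0.0616 twist 0.0572 rows>= 4.1
```

View pics/j.png

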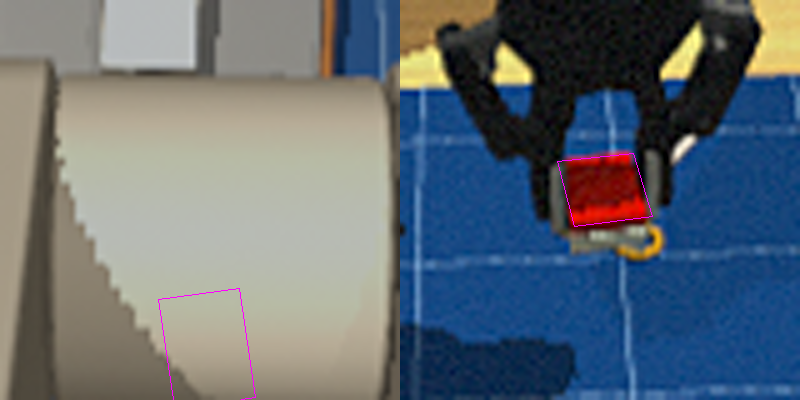

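{"name": "apply_moves", "arguments": {"motion": "-0.5 -0.02 0 0 0.01; -0.5 -0.045 0 0 0.03; -0.5 -0.07 0 0 0.0572; -0.5 -0.095 0 0 0.0572; -0.5 -0.12 0 0 0.0572; -0.5 -0.145 0 0 0.0572; -0.5 -0.163 0 0 0.0572; -0.5 -0.1699 0.0001 0 0.0572; -0.5 -0.1699 0.0001 0 0.0572; -0.5 -0.1699 0.0001 0.02 0.0572; -0.5 -0.1699 0.0001 0.04 0.0572; -0.5 -0.1699 0.0001 0.052 0.0572; -0.5 -0.1699 0.0001 0.056 0.0572; -0.5 -0.1699 0.0001 0.058 0.0572; -0.5 -0.1699 0.0001 0.059 0.0572; -0.5 -0.1699 0.0001 0.06 0.0572; -0.5 -0.1699 0.0001 0.06 0.0572; -0.5 -0.1699 0.0001 0.06 0.0572"}}

```text
clock: 20.02
eef_pos: [607.4, 9.0, 205.7]
tcp_rot: [3.142, 0.001, 3.089]
contact_force: [-0.3, 0.5, -0.3]
opening: 0.388
```

```bash
python3 to.py 607 9 49.5 87; python3 - <<'E'
from h import *
ims=[cv2.resize(crop(grab_frame(n),X,50,""),(400,400)) for n,X in(("scene",[607,9,30]),)]
cv2.imwrite("pics/k.png",np.hstack(ims))
E
```

```text
t 20.02 tcp [607.4   9.  205.7] rot [3.1415e+00 1.2000e-03 3.0892e+00] open 32.9 F [-0.3  0.5 -0.3] q [ 0.01  0.57  1.81 -0.    0.76 -1.51]
jaw deg 87.0 grasp z 50.7
x 0.0004 y -0.0001 z 0.0012 twist -0.0000 rows>= 0.0
```

View pics/k.png

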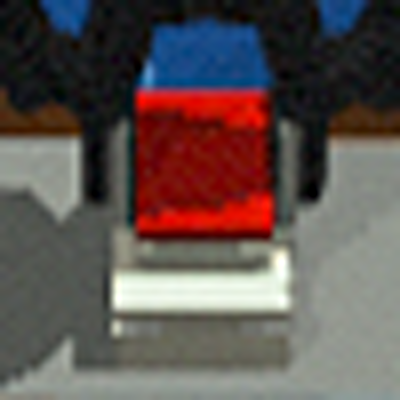

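{"name": "apply_moves", "arguments": {"motion": "-0.5 0 0 0.0007 0; -0.5 0 0 0.0007 0; -0.2 0 0 0.0007 0; -0.1 0 0 0.0007 0; 0 0 0 0.0007 0; 0.1 0 0 0.0007 0; 0.1 0 0 0.0007 0; 0.1 0 0 0.0007 0; 0.1 0 0 -0.015 0; 0.1 0 0 -0.04 0; 0.1 0 0 -0.065 0; 0.3 0.02 -0.029 -0.065 0.03; 0.3 0.04 -0.058 -0.065 0.06; 0.3 0.06 -0.087 -0.065 0.1; 0.3 0.08 -0.116 -0.065 0.14; 0.3 0.1 -0.145 -0.065 0.18; 0.3 0.12 -0.174 -0.065 0.22; 0.3 0.14 -0.203 -0.065 0.26; 0.3 0.16 -0.232 -0.065 0.3; 0.3 0.18 -0.261 -0.065 0.34"}}

```text
clock: 21.73
eef_pos: [412.5, -243.3, 270.1]
tcp_rot: [3.141, 0.0, 2.02]
contact_force: [0.5, -0.2, 0.4]
opening: 0.651
```

```bash
python3 to.py 371 -298 115 1.5; python3 - <<'E'
from h import *
m=[rect([607,9],np.deg2rad(-3),64,44,30),rect([607,9],np.deg2rad(-3),46,34,48)]
ims=[cv2.resize(crop(grab_frame(n),X,80,"",m),(400,400)) for n,X in(("top",[607,9,20]),("scene",[607,9,30]))]
cv2.imwrite("pics/l.png",np.hstack(ims))
E
```

```text
t 21.73 tcp [ 412.5 -243.3  270.1] rot [3.1414e+00 3.0000e-04 2.0198e+00] open 55.3 F [ 0.5 -0.2  0.4] q [-0.54  0.31  2.05 -0.    0.77 -0.98]
jaw deg 25.72 grasp z 115.1
x -0.0313 y -0.0611 z 0.0001 twist 0.1346 rows>= 1.6
```

View pics/l.png

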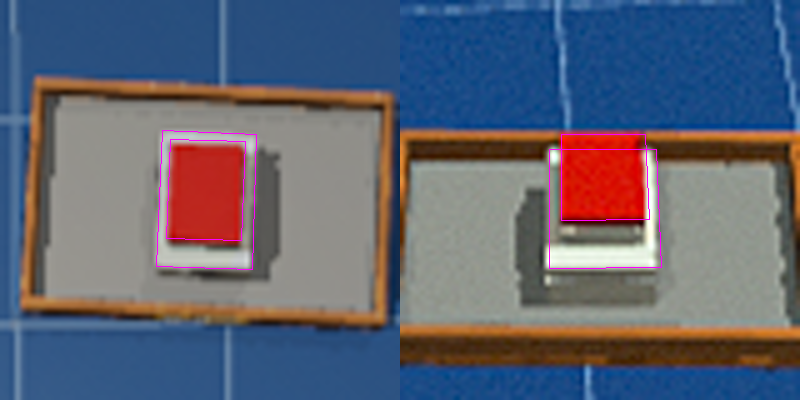

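{"name": "apply_moves", "arguments": {"motion": "0.3 -0.011 -0.022 0 0.03; 0.3 -0.022 -0.043 0 0.06; 0.3 -0.029 -0.057 0 0.09; 0.3 -0.0317 -0.0626 0 0.12; 0.3 -0.0317 -0.0626 0 0.135; 0.3 -0.0317 -0.0626 0 0.135; 0.3 -0.0317 -0.0626 0 0.135; 0.3 -0.0317 -0.0626 0 0.135"}}

```text
clock: 22.5
eef_pos: [371.8, -297.8, 270.0]
tcp_rot: [3.141, -0.0, 1.605]
contact_force: [-0.2, 0.4, 0.3]
opening: 0.645
```

```bash
python3 to.py 371 -298 21 1.5; python3 - <<'E'
from h import *
ims=[cv2.resize(crop(grab_frame(n),X,80,"",[circ([371,-298],12.5,54),circ([371,-298],16,0)]),(400,400)) for n,X in(("top",[371,-298,20]),("scene",[371,-298,60]))]
cv2.imwrite("pics/m.png",np.hstack(ims))
E
```

```text
t 22.5 tcp [ 371.8 -297.8  270. ] rot [ 3.1415 -0.      1.6045] open 54.8 F [-0.2  0.4  0.3] q [-0.68  0.31  2.06  0.    0.77 -0.71]
jaw deg 1.93 grasp z 115.0
x -0.0002 y -0.0008 z 0.0940 twist 0.0024 rows>= 0.0
```

View pics/m.png

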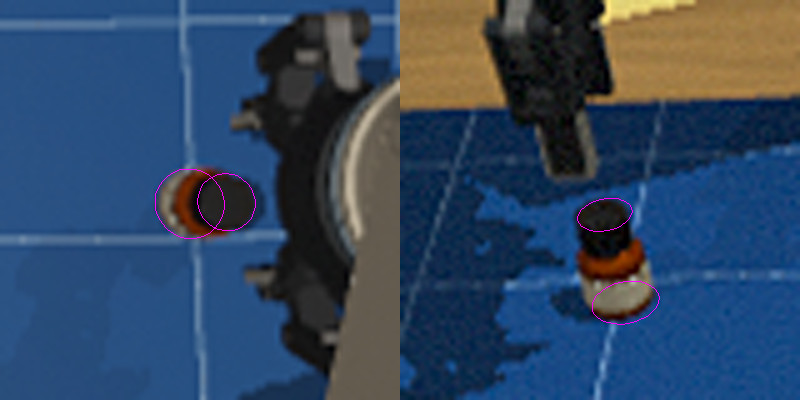

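{"name": "apply_moves", "arguments": {"motion": "0.3 -0.001 0 0.02 0; 0.3 -0.001 0 0.045 0; 0.3 -0.001 0 0.07 0; 0.3 -0.001 0 0.085 0; 0.3 -0.001 0 0.093 0; 0.3 -0.001 0 0.093 0; 0.3 -0.001 0 0.093 0; 0.2 -0.001 0 0.093 0; 0.1 -0.001 0 0.093 0; 0 -0.001 0 0.093 0; -0.1 -0.001 0 0.093 0; -0.2 -0.001 0 0.093 0; -0.3 -0.001 0 0.093 0; -0.4 -0.001 0 0.093 0; -0.5 -0.001 0 0.093 0; -0.5 -0.001 0 0.093 0; -0.5 -0.001 0 0.093 0; -0.5 -0.001 0 0.093 0", "squeeze": 30}}

```text
clock: 24.1
eef_pos: [371.6, -299.3, 177.5]
tcp_rot: [3.141, 0.0, 1.602]
contact_force: [-0.7, 1.8, 7.8]
opening: 0.365
```

```bash
python3 to.py 371 -298 22 1.5; python3 - <<'E'
from h import *
ims=[cv2.resize(crop(grab_frame(n),X,80,""),(400,400)) for n,X in(("top",[371,-298,20]),("scene",[371,-298,30]))]
cv2.imwrite("pics/n.png",np.hstack(ims))
E
```

```text
t 24.1 tcp [ 371.6 -299.3  177.5] rot [3.1412e+00 4.0000e-04 1.6017e+00] open 31.0 F [-0.7  1.8  7.8] q [-0.68  0.48  2.1  -0.    0.56 -0.71]
jaw deg 1.77 grasp z 22.5
x 0.0013 y -0.0005 z 0.0005 twist 0.0015 rows>= 0.0
```

View pics/n.png

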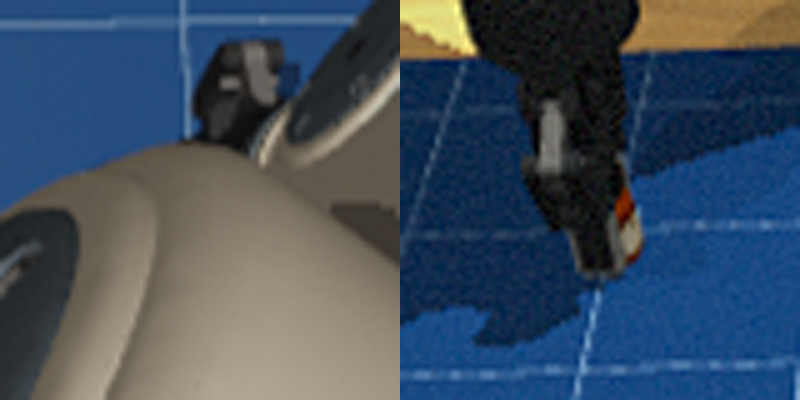

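{"name": "apply_moves", "arguments": {"motion": "-0.5 0 0 -0.008 0; -0.5 0 0 -0.022 0; -0.5 0 0 -0.038 0; -0.5 0 0 -0.05 0; -0.5 0 0 -0.056 0; -0.5 0 0.006 -0.058 0; -0.5 0 0.016 -0.058 0; -0.5 0 0.03 -0.058 0; -0.5 0 0.046 -0.058 0; -0.5 0 0.062 -0.058 0; -0.5 0 0.078 -0.058 0; -0.5 0 0.094 -0.058 0; -0.5 0 0.11 -0.058 0; -0.5 0 0.126 -0.058 0; -0.5 0 0.142 -0.058 0; -0.5 0 0.158 -0.058 0; -0.5 0 0.174 -0.058 0; -0.5 0 0.188 -0.058 0; -0.5 0 0.198 -0.058 0; -0.5 0 0.203 -0.058 0"}}

```text
clock: 25.87
eef_pos: [576.3, -292.3, 234.0]
tcp_rot: [-3.142, -0.0, 1.603]
contact_force: [-1.0, -0.2, -0.1]
opening: 0.36
```

```bash
python3 to.py 573.9 -293 27.5 1.5; python3 - <<'E'
from h import *
ims=[cv2.resize(crop(grab_frame(n),X,80,""),(400,400)) for n,X in(("top",[573,-290,20]),("scene",[573,-290,60]))]
cv2.imwrite("pics/o.png",np.hstack(ims))
E
```

```text
t 25.87 tcp [ 576.3 -292.3  234. ] rot [-3.1415e+00 -2.0000e-04  1.6026e+00] open 30.6 F [-1.  -0.2 -0.1] q [-0.47  0.58  1.7   0.    0.86 -0.5 ]
jaw deg 1.82 grasp z 79.0
x -0.0006 y -0.0024 z 0.0515 twist 0.0018 rows>= 0.1
```

View pics/o.png

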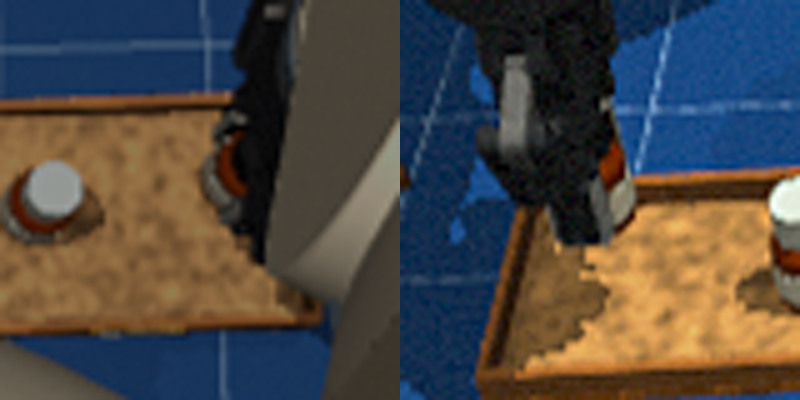

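{"name": "apply_moves", "arguments": {"motion": "-0.5 0 0 0.008 0; -0.5 0 0 0.02 0; -0.5 0 0 0.033 0; -0.5 0 0 0.043 0; -0.5 0 0 0.048 0; -0.5 0 0 0.051 0; -0.5 0 0 0.052 0; -0.5 0 0 0.0525 0; -0.5 0 0 0.0525 0; -0.5 0 0 0.0525 0; -0.25 0 0 0.0525 0; -0.2 0 0 0.0525 0; -0.1 0 0 0.0525 0; 0 0 0 0.0525 0; 0.1 0 0 0.0525 0; 0.1 0 0 0.0525 0; 0.1 0 0 0.0525 0"}}

```text
clock: 27.38
eef_pos: [574.4, -292.9, 182.5]
tcp_rot: [3.142, 0.0, 1.602]
contact_force: [0.3, 0.0, -0.4]
opening: 0.548
```

```bash
python3 to.py 573.9 -293 130 1.5; python3 - <<'E'
from h import *
ims=[cv2.resize(crop(grab_frame(n),X,80,""),(400,400)) for n,X in(("top",[573,-290,20]),("scene",[573,-290,40]))]
cv2.imwrite("pics/p.png",np.hstack(ims))
E
```

```text
t 27.38 tcp [ 574.4 -292.9  182.5] rot [3.1415 0.     1.6016] open 46.6 F [ 0.3  0.  -0.4] q [-0.47  0.65  1.72  0.    0.77 -0.5 ]
jaw deg 1.77 grasp z 27.5
x -0.0001 y -0.0005 z -0.1025 twist 0.0015 rows>= 0.0
```

View pics/p.png

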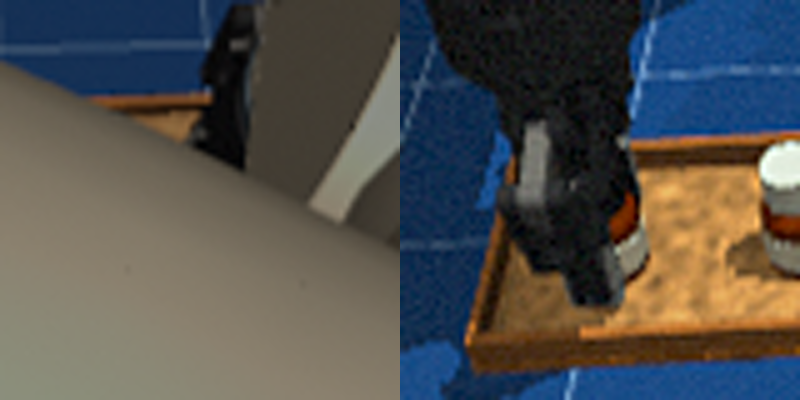

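{"name": "apply_moves", "arguments": {"motion": "0.1 0 0 -0.01 0; 0.1 0 0 -0.025 0; 0.1 0 0 -0.045 0; 0.1 0 0 -0.07 0; 0.1 0 0 -0.1 0; 0.1 0 0 -0.13 0; 0.1 0 0 -0.16 0; 0.1 0 -0.03 -0.18 0; 0.1 0 -0.06 -0.18 0; 0.1 0 -0.09 -0.18 0; 0.1 0 -0.12 -0.18 0; 0.1 0 -0.15 -0.18 0; 0.1 0 -0.18 -0.18 0; 0.1 0 -0.2 -0.18 0; 0.1 0 -0.2 -0.18 0; 0.1 0 -0.2 -0.18 0"}}

```text
clock: 28.82
eef_pos: [373.8, -299.2, 363.4]
tcp_rot: [3.141, 0.001, 1.6]
contact_force: [1.1, 0.1, 0.6]
opening: 0.549
```

```bash
python3 to.py; python3 ov.py z; python3 - <<'E'
from h import *
for n in("top","scene"): cv2.imwrite(f"pics/fin_{n}.png",grab_frame(n)["img"][:,:,::-1])
for q in ["orange_spool_mid","green_spool_mid","bottle_mid","white_box_mid","red_tin_mid","blue_spool_mid","white_cap_bottle_mid"]:
    for n in ["top","scene"]:
        print(q,n,[(d["conf"],[round(float(v)) for v in d["point"]]) for d in spotter.place_of(q,n)][:2])
E
```

```text
t 28.82 tcp [ 373.8 -299.2  363.4] rot [3.1405e+00 8.0000e-04 1.6002e+00] open 46.7 F [1.1 0.1 0.6] q [-0.68  0.17  1.98  0.    0.99 -0.71]
jaw deg 1.69 grasp z 208.4
orange_spool_mid top [(0.66, [578, -208, 35]), (0.51, [576, 203, 21])]
orange_spool_mid scene [(0.7, [578, 200, 24])]
green_spool_mid top [(0.77, [574, 240, 23])]
green_spool_mid scene [(0.71, [574, 240, 22]), (0.55, [602, 14, 19])]
bottle_mid top [(0.58, [576, -294, 36]), (0.39, [606, 9, -1])]
bottle_mid scene [(0.67, [571, -291, 29])]
white_box_mid top [(0.62, [608, 9, 21])]
white_box_mid scene [(0.56, [604, 11, 19])]
red_tin_mid top [(0.85, [605, 12, 40])]
red_tin_mid scene [(0.75, [605, 11, 37])]
blue_spool_mid top [(0.76, [557, 296, 22]), (0.5, [607, 9, 40])]
blue_spool_mid scene [(0.85, [558, 298, 24]), (0.4, [607, 11, 36])]
white_cap_bottle_mid top [(0.71, [606, 10, -1]), (0.66, [578, -211, 35])]
white_cap_bottle_mid scene [(0.66, [573, -207, 30])]
```

View pics/z_tr.png

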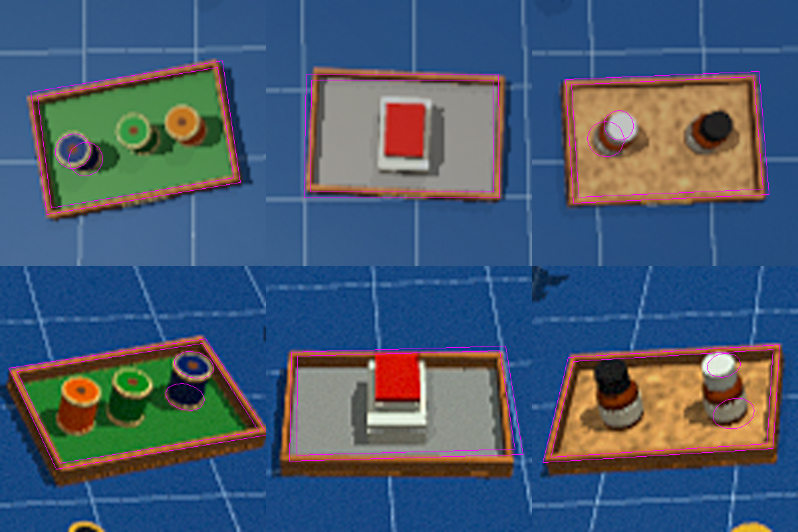

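View pics/fin_scene.png

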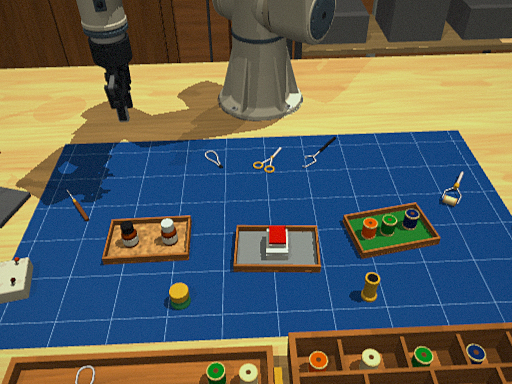

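Every object stands where I intended, and the blue spool and white-capped bottle match their first pictures. The gripper is clear, so I am handing the job in.

```bash
python3 -c "
from rig import r
print(r.sign_off())"
```

```text
the job is handed in; nothing more can be done
None
```

The bench is tidied and the job was handed in at about 29 s. No verdict is reported.

- **Thread tray:** the orange and green spools stand upright, about (578, 203) and (573, 242) mm.
- **Bottle tray:** the black-capped bottle stands upright, about (574, −293) mm. I saw no tilt in the pictures taken during its carry.
- **Hook tray:** the white box lies flat at about (607, 9) mm, with the red tin on top. The overlay puts their centres about 2–3 mm apart with long sides parallel.
- **Left in place:** the blue spool and the white-capped bottle are within 4 mm of their starting positions, which is within detector noise.

**Disagreements in the last checks:**
- The networks gave some false hits, such as an "orange spool" at the white-capped bottle and a "white-capped bottle" in the hook tray. The pictures contradict these.
- My first estimate of the hook tray pose was about 3 mm and 2° off in the overlay. I corrected it before placing the box.
- My drawn outline of the white-capped bottle's foot was a few millimetres off in both the first and last pictures. The bottle itself looks the same in both.

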